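# Fold down the retaining flap and close the accessory case

### The job

Pack up the accessory case: with the fingertips, push the upright grey retaining flap down flat over the fittings first, and only then push the hinged lid over until it is fully shut. Push gently, do not pick anything up, and leave the brass coupling in the case and the bottle, jar and beaker around it where they stand.

Things in the scene. Friction and masses are not known exactly. Their poses are not given: they have to be found in the camera images.
- case: White plastic case, fixed to the bench, open at the top: 220 long (along its x) x 190 wide (along its y) x 70 high, walls 6. Origin at the centre of its underside, z up. The lid's hinge runs along its -y top rim, the grey flap's hinge along its +y wall inside. The dark insert inside has its top 35 above the bench; glass and metal fittings are fixed in it under the flap.
- lid_hinge (a point): Middle of the lid's hinge line, on the case: 95 towards -y of the case's origin and 70 above the bench. The hinge line is parallel to the case's x.
- lid (a joint): Angle of the white lid, rad: 0 = fully shut and level on the rim, about 1.57 = upright, at most 2.0; starts at 1.65 to 1.95 (standing open, leaning outward, to -y of the case). The lid is 220 along the hinge and reaches 190 from the hinge; its outer face is 18 above the hinge line when shut (so 88 above the bench) and flat. About 0.35 kg. Its stiff friction hinge (about 0.46 N m) holds it wherever it is left; it does not fall shut.
- lid_edge (a point): Middle of the lid's free edge, on its outer face: 190 from the hinge line, 18 off the hinge plane. Its frame turns with the lid; its z axis is the outward normal of the outer face (up when shut).
- flap_hinge (a point): Middle of the flap's hinge line, on the case: 85 towards +y of the case's origin and 56 above the bench, parallel to the case's x.
- flap (a joint): Angle of the grey retaining flap, rad: 0 = folded down flat and level inside the case, about 1.57 = upright, at most 1.75; starts at 1.40 to 1.70. The flap is a plate 196 along the hinge, 100 from hinge to free edge, 5 thick; folded it reaches from the hinge towards -y, with its top face 61 above the bench (9 below the rim). About 0.1 kg. Its friction hinge (about 0.08 N m) holds it wherever it is left.
- flap_edge (a point): Middle of the flap's free edge, on the face that is on top when folded down: 100 from the hinge line. That face looks to +y of the case while the flap is upright; it is the one to push.
- coupling_mid (a point): Centre of a loose brass coupling, 20 in diameter, 26 high, standing on the insert in the open lane between the folded flap and the lid's hinge. To be left alone; it fits under the shut lid.
- dropper_mid (a point): Centre of an amber dropper bottle, 40 in diameter, 85 high, standing on the bench beyond the case's +x end. To be left alone.
- jar_mid (a point): Centre of a glass jar with a white cap, 52 in diameter, 60 high, standing on the bench beyond the case's +x end. To be left alone.
- beaker_mid (a point): Centre of a steel beaker, 60 in diameter, 75 high, standing on the bench off the case's -x end. To be left alone.

How it is judged:
On the way, in this order (a step that is already met when the one before it is completed fails the run):
1. the flap lies flat (within 0.08 rad) while the lid still stands open (value of joint flap below 0.08 rad and value of joint lid above 1.2 rad), for 0.2 s.
2. the lid is fully shut (within 0.04 rad) over the flat flap (value of joint flap below 0.08 rad and value of joint lid below 0.04 rad), for 0.2 s.
At the end, for the whole second after the job is handed in: The flap lies flat (joint below 0.08 rad), the lid is fully shut over it (joint below 0.04 rad), and the coupling, bottle, jar and beaker are within 20 mm of where they stood (all of step 2 and distance of each of coupling_mid, dropper_mid, jar_mid, beaker_mid from where it was at the start of the episode below 0.02 m); the robot touches nothing.
It fails at once if the lid is swung over (below 1.2 rad) while the flap still stands up (above 0.3 rad) (value of joint lid below 1.2 rad and value of joint flap above 0.3 rad).
It fails at once if a bystander (coupling, bottle, jar or beaker) is moved, tipped or lifted by more than 20 mm (distance of any of coupling_mid, dropper_mid, jar_mid, beaker_mid from where it was at the start of the episode above 0.02 m).
It fails at once if the lid or the flap is pinched or pressed harder than 50 N (contact force between the fingers and lid above 50 N or contact force between the fingers and flap above 50 N).
It also fails if it takes over 58 s, if anything falls off the work surface, if the arm or the gripper's body presses on something with over 40 N, if the wrist force passes 120 N, or if a joint passes its speed limit or range.

### The arm

A 6-joint arm with a two-finger parallel gripper is mounted at the origin on the work surface. World frame = base frame: x ahead of the robot, y to its left, z up, the work surface at z = 0. Lengths are in m, angles in rad, forces in N, time in s.
With the tool pointing down it reaches from about 0.325 to 0.9 m from the base axis. Payload 3.5 kg.
Tool frame: the origin (TCP) lies midway between the tips of the shut fingers; the grasp point (between the pads) lies 19 mm behind it; y points along the fingers, x is the direction in which the jaws open and shut, and the axes are right-handed (so a half turn about y gives the same grasp; the last joint's range is limited). The gripper opens to 85 mm and grips with 20 to 120 N. Pads are 22 mm wide; open, the fingers measure 114 mm over their backs; the gripper's body (76 mm by 85 mm) begins 54 mm behind the grasp point. The pads swing forward as they close: fully open they stand 13 mm farther back than shut.
Start: joints at [-1.332, 0.276, -0.026, 1.268, 0, 1.467], TCP at [0.209, -0.589, 0.231] pointing down, gripper open.
Joint ranges: [-3.12, 3.12], [-0.85, 1.88], [-1.08, 1.24], [-1.95, 2.15], [-1.57, 1.53], [-3.14, 3.14]. Speed limits (rad/s): [2.57, 2.57, 3.14, 3.14, 3.14, 3.14].

### API

Orientations are given as a unit quaternion [x, y, z, w].
In Python, from workcell import manip gives the robot as it stands.
- The arm moves only by the tool drive_tool, never from a script. Its argument "plan" is a list of rows, each an object with "hand": the opening, from 0 (shut) to 1 (fully open); "offset": the shift along the tool's x, y, z in cm, a list of three; "yaw": the turn about the tool's y in rad. In form: [{"hand": hand, "offset": [x, y, z], "yaw": yaw}, ...]. A call has 1 to 12 rows; each row is the pose to reach, as a shift and turn from the pose commanded when the call began, along the tool's axes at that moment; what a row does not reach only later rows make up. A row lasts 1/8 s, in which the tool goes at most 62.5 mm and 10.7 degrees, less where a joint would pass 70% of its speed; a pose out of reach is approached as far as the arm can. A call with a gripper value outside its range is refused whole. The fingers move at their own pace and stop on an object; the grip force is fixed at half the most. Time passes only in rows, so rows that repeat a pose let the fingers close. It gives the time, the measured TCP pose, the force and the opening at its end, in the units of the state.
- manip.observe(): the state, without advancing time (a new reading comes with each control period).
- manip.get_image(name): name is "scene" or "top"; returns (picture, depth): 480x640x3 uint8, red, green, blue; 480x640 float32, m along the optical axis (not along the pixel's ray), 0 where there is no reading.
- manip.calibration(name): a dict with "camera_matrix" (3x3 intrinsics, pixels), "k1" (the pictures are not rectified: a ray, as slopes to the right and down, at radius r is drawn at 1 + k1 r^2 times it, then the intrinsics apply), "eye" and "attitude" of the camera in the world. Camera axes: x right, y down, z forward; pixel columns grow to the right and rows downward; lengths in m; the calibration is good to about 2 mm. A picture is of the moment at which its call begins. calibration takes no time and is no camera call.
- manip.close_job(): hands the job in, once; it reports no verdict.
The state is a dict: "t": time; "q": joint angles; "qd": joint speeds; "effort": joint torques, N m; "tool_pos": TCP position; "ee_rot": TCP orientation; "ft_force": force on the tool from outside, world axes, zero at the start; "moment": the same for the moment, N m; "finger_gap": finger opening in m.
Only numpy, scipy, OpenCV 4.12 (cv2) and the standard library are available. Lean on these libraries where they do the work, as an engineer would, in place of code of your own. Each camera call takes 0.05 s, during which the arm holds its last target.

## Working session

There is one attempt and no reset: what is moved stays moved. The work goes in short steps, Python scripts to look and compute and a tool call to move; the robot and the scene stay as the last step left them, time stands still between calls to the robot, and variables do not carry over. Pictures are saved under pics/ and viewed, and the job is handed in when it is done.

Besides the shell and the picture viewer there is one more tool, called by a JSON object that holds its "fn" and its "kwargs", one argument or row to a line. drive_tool: Moves the arm, as the interface text tells. Its arguments: {"type":"object","properties":{"plan":{"type":"array","items":{"type":"object","properties":{"hand":{"type":"number"},"offset":{"type":"array","items":{"type":"number"}},"yaw":{"type":"number"}}}}},"required":["plan"]}

```bash
mkdir -p pics; cat > h.py <<'E'
import numpy as np,cv2
from scipy.spatial.transform import Rotation as R
from workcell import manip
def snap(n,f):
    im,d=manip.get_image(n); cv2.imwrite(f'pics/{f}.png',im[:,:,::-1]); np.save(f'pics/{f}.npy',d); return im,d
def cam(n):
    c=manip.calibration(n); return c
def pt(n,d,u,v):
    c=manip.calibration(n);K=np.array(c['camera_matrix']);k=c['k1']
    x=(np.asarray(u,float)-K[0,2])/K[0,0];y=(np.asarray(v,float)-K[1,2])/K[1,1]
    a,b=x.copy(),y.copy()
    for _ in range(20):
        s=1+k*(a*a+b*b);a=x/s;b=y/s
    z=d[np.asarray(v,int),np.asarray(u,int)]
    P=np.stack([a*z,b*z,z],-1)
    A=np.array(c['attitude']);A=A if A.shape==(3,3) else R.from_quat(A).as_matrix()
    return P@A.T+np.array(c['eye'])
E
python3 - <<'E'
from h import *
print(manip.calibration('scene'),manip.calibration('top'))
snap('scene','s0');snap('top','t0');print(manip.observe())
E
```

```text
{'camera_matrix': array([[597.2933405 ,   0.        , 324.07675427],
       [  0.        , 597.2933405 , 241.10373027],
       [  0.        ,   0.        ,   1.        ]]), 'k1': -0.054015086047412945, 'eye': array([ 1.0505757 , -0.31326093,  0.6255012 ]), 'attitude': array([ 0.8173496 ,  0.39458453, -0.17924467, -0.37962355])} {'camera_matrix': array([[469.28396161,   0.        , 315.4475896 ],
       [  0.        , 469.28396161, 242.99576782],
       [  0.        ,   0.        ,   1.        ]]), 'k1': -0.05150111695121507, 'eye': array([0.41478382, 0.08352013, 0.76484893]), 'attitude': array([ 0.71007738, -0.69709462,  0.07785649, -0.06154323])}
{'t': 0.1, 'q': array([-1.33240374e+00,  2.77067928e-01, -2.77371753e-02,  1.26801879e+00,
       -4.02090998e-05,  1.46737246e+00]), 'qd': array([ 0.00116422,  0.00081144,  0.00349588,  0.00159595,  0.00016437,
       -0.00153375]), 'effort': array([ 1.75341120e-04, -4.46706641e+01,  2.96128857e+01,  8.41822563e-03,
       -1.70760063e-04,  3.18287348e-06]), 'tool_pos': array([ 0.20929631, -0.58816081,  0.2302678 ]), 'ee_rot': array([-0.57729292,  0.40822569, -0.40712715,  0.57821462]), 'ft_force': array([ 0.34314279,  0.16168968, -0.99348251]), 'moment': array([ 0.01934982,  0.00958762, -0.00263317]), 'finger_gap': 0.0854897785877894}
```

View pics/s0.png

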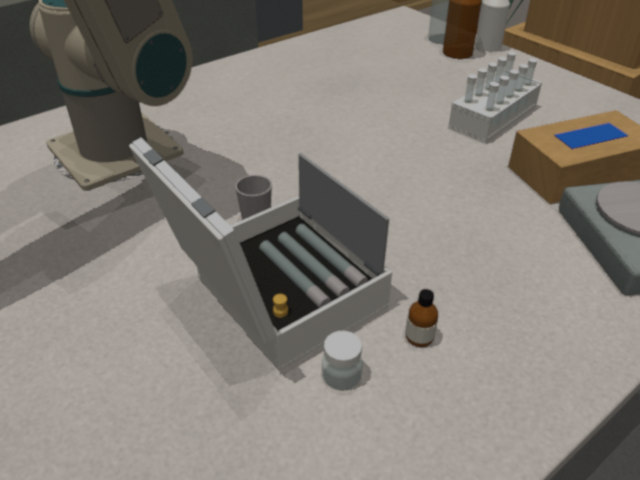

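View pics/t0.png

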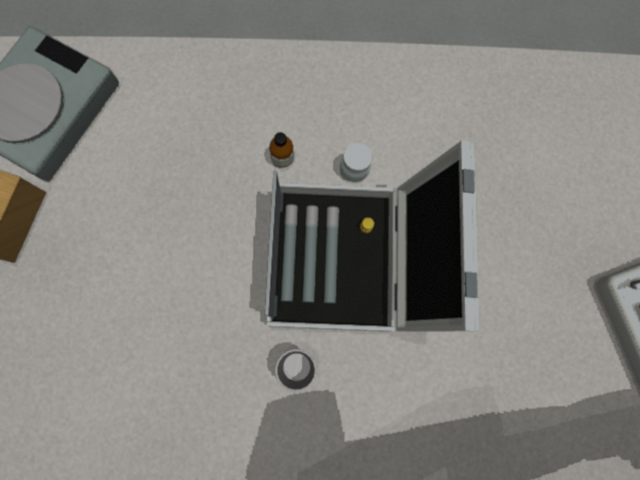

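The scene view shows the case with its lid open (left), the flap upright (right), and the jar and bottle in front. In the top view the case spans about (268–395, 187–328), with the lid at (395–477, 145–330) and the flap at (268–280, 175–320). Next I'll measure these.

```bash
python3 - <<'E'
from h import *
im=cv2.imread('pics/t0.png');cv2.imwrite('pics/t0c.png',cv2.resize(im[130:390,240:500],None,fx=3,fy=3,interpolation=cv2.INTER_CUBIC)[:600*2][:780,:780][:600])
cv2.imwrite('pics/t0d.png',cv2.resize(im[270:390,240:500],None,fx=3,fy=3,interpolation=cv2.INTER_CUBIC))
d=np.load('pics/t0.npy')
vv,uu=np.mgrid[120:400,200:500]
P=pt('top',d,uu,vv); 
m=(P[...,2]>.02)&(d[120:400,200:500]>0)
for n,(a,b,c,e) in dict(bott=(265,125,298,170),jar=(335,138,378,188),beak=(270,340,320,395),coup=(358,215,378,236)).items():
    Q=P[b-120:e-120,a-200:c-200].reshape(-1,3); zmin=.045 if n=='coup' else .03
    Q=Q[(Q[:,2]>zmin)&(Q[:,2]<.1)];print(n,Q.min(0),Q.max(0),(Q.min(0)+Q.max(0))/2)
for u,v in [(330,190),(300,189),(320,324),(355,325),(396,220),(396,260),(396,310),(270,260),(270,300),(468,150),(472,325),(472,240),(277,180),(274,250),(272,310)]:
    print(u,v,pt('top',d,u,v).round(4))
E
```

```text
bott [0.69599053 0.10711298 0.03047641] [0.73185986 0.14706561 0.08772655] [0.7139252  0.1270893  0.05910148]
jar [ 0.64232872 -0.02306199  0.0300191 ] [0.7219743  0.03976998 0.07335452] [0.68215151 0.008354   0.05168681]
beak [0.33840339 0.06483333 0.03012586] [0.39721372 0.12351085 0.07780154] [0.36780856 0.09417209 0.0539637 ]
coup [ 0.57966848 -0.02061169  0.04530315] [ 0.59761461 -0.00339533  0.06337678] [ 0.58864154 -0.01200351  0.05433997]
330 190 [0.6413 0.0468 0.06  ]
300 189 [0.6423 0.0939 0.0584]
320 324 [0.4333 0.0599 0.07  ]
355 325 [0.4327 0.0086 0.0696]
396 220 [ 0.5922 -0.0542  0.0714]
396 260 [ 0.5422 -0.0675 -0.0014]
396 310 [ 0.4554 -0.0521  0.0704]
270 260 [0.5125 0.1295 0.1577]
270 300 [0.462  0.1293 0.1362]
468 150 [ 0.6326 -0.1053  0.2535]
472 325 [ 0.4296 -0.1001  0.2526]
472 240 [ 0.5246 -0.1047  0.2523]
277 180 [0.6294 0.1253 0.1372]
274 250 [0.5331 0.1274 0.1184]
272 310 [0.4511 0.129  0.0947]
```

```bash
python3 - <<'E'
from h import *
im=cv2.imread('pics/s0.png');cv2.imwrite('pics/s0c.png',cv2.resize(im[130:400,120:460],None,fx=2.2,fy=2.2,interpolation=cv2.INTER_CUBIC))
E
```

```text
(no output)
```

View pics/t0c.png

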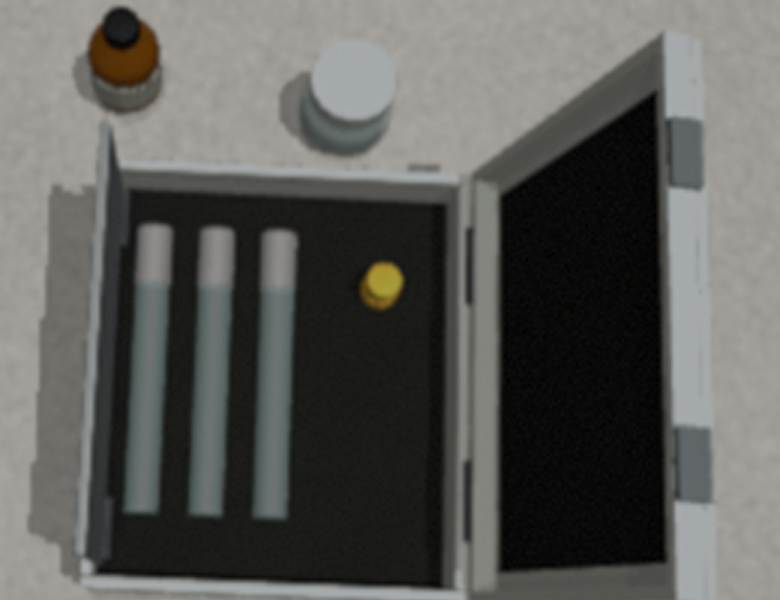

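View pics/s0c.png

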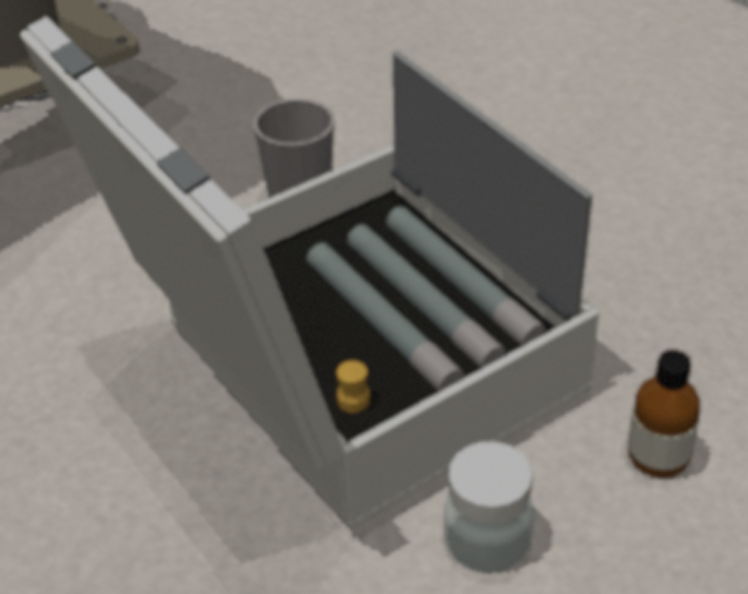

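```bash
python3 - <<'E'
from h import *
C={}
for n,f in(('top','t0'),('scene','s0')):
    d=np.load(f'pics/{f}.npy');vv,uu=np.mgrid[0:480,0:640];P=pt(n,d,uu,vv)
    C[n]=P[d>0]
def plane(Q):
    c=Q.mean(0);return c,np.linalg.svd(Q-c,full_matrices=False)[2][2],np.sqrt(((Q-c)@np.linalg.svd(Q-c,full_matrices=False)[2][2]).__pow__(2).mean())
for n,P in C.items():
    print(n)
    f=P[(P[:,2]>.085)&(P[:,1]>.09)&(P[:,1]<.16)&(P[:,0]>.42)&(P[:,0]<.66)]
    print(' flap',len(f),f.min(0),f.max(0),*plane(f))
    l=P[(P[:,2]>.1)&(P[:,1]<-.03)&(P[:,1]>-.2)&(P[:,0]>.42)&(P[:,0]<.66)]
    print(' lid',len(l),l.min(0),l.max(0))
    for a,b in((.1,.14),(.14,.18),(.18,.22),(.22,.26),(.26,.28)):
        k=l[(l[:,2]>a)&(l[:,2]<b)]
        if len(k):print('  ',a,np.percentile(k,[1,99],axis=0).round(4).tolist())
    r=P[(P[:,2]>.062)&(P[:,2]<.076)&(P[:,1]>-.06)&(P[:,1]<.16)&(P[:,0]>.41)&(P[:,0]<.68)]
    for lo,hi in((.0,.03),(.05,.1)):
        k=r[(r[:,1]>lo)&(r[:,1]<hi)]
        for s in(0,1):
            kk=k[(k[:,0]>.54)==s]
            kk=kk[(kk[:,0]<.48)|((kk[:,0]>.62)&(kk[:,0]<.655))]
            if len(kk):print('  rim',lo,s,len(kk),np.percentile(kk,[2,50,98],axis=0).round(4).tolist())
t=C['top']
for x in np.arange(.44,.65,.02):
    k=t[(abs(t[:,0]-x)<.01)&(t[:,2]>.062)&(t[:,2]<.078)]
    a=k[(k[:,1]<-.03)&(k[:,1]>-.08)];b=k[(k[:,1]>.1)&(k[:,1]<.16)]
    print(round(x,2),np.percentile(a[:,1],[0,50,100]).round(4) if len(a) else '',np.percentile(b[:,1],[0,50,100]).round(4) if len(b) else '')
s=C['scene']
l=s[(s[:,2]>.1)&(s[:,1]<-.03)&(s[:,1]>-.25)&(s[:,0]>.42)&(s[:,0]<.66)]
E
```

```text
top
 flap 1123 [0.44201864 0.12451922 0.08512781] [0.63639789 0.13443019 0.15952115] [0.53588359 0.12858366 0.13829108] [ 0.02475898  0.99835207 -0.05177007] 0.0012795154237987105
 lid 11559 [ 0.42408135 -0.1136747   0.10010201] [ 0.64508009 -0.05822159  0.26096887]
   0.1 [[0.4271, -0.0817, 0.1005], [0.6416, -0.0617, 0.1397]]
   0.14 [[0.4266, -0.0888, 0.1404], [0.6417, -0.0692, 0.1796]]
   0.18 [[0.4261, -0.098, 0.1805], [0.6414, -0.0775, 0.2196]]
   0.22 [[0.4253, -0.1115, 0.2205], [0.6421, -0.0869, 0.2593]]
   0.26 [[0.4621, -0.0995, 0.26], [0.6046, -0.0926, 0.261]]
  rim 0.0 0 83 [[0.427, 0.0014, 0.0669], [0.4298, 0.0145, 0.0702], [0.4328, 0.0292, 0.0723]]
  rim 0.0 1 94 [[0.6396, 0.0009, 0.0622], [0.6416, 0.0148, 0.0694], [0.6457, 0.0288, 0.0725]]
  rim 0.05 0 142 [[0.4288, 0.0512, 0.067], [0.4316, 0.0746, 0.0698], [0.4346, 0.0993, 0.0728]]
  rim 0.05 1 157 [[0.6409, 0.0505, 0.0626], [0.6431, 0.0738, 0.0691], [0.6473, 0.0985, 0.0719]]
scene
 flap 3933 [0.44075121 0.12086544 0.08500024] [0.63927454 0.13318445 0.1573896 ] [0.5484223  0.12595477 0.12329673] [ 0.02268333  0.9995234
[... 640 characters left out ...]
87, 0.0705]]
  rim 0.05 1 210 [[0.6427, 0.0507, 0.0623], [0.6468, 0.0746, 0.0677], [0.6491, 0.0989, 0.0709]]
0.44 [-0.066  -0.0533 -0.031 ] [0.1008 0.1257 0.1389]
0.46 [-0.0661 -0.0545 -0.0454] [0.1255 0.1283 0.1289]
0.48 [-0.0665 -0.0553 -0.0457] [0.1259 0.1279 0.1284]
0.5 [-0.0669 -0.0563 -0.0464] [0.1275 0.1276 0.1278]
0.52 [-0.0673 -0.057  -0.0467] [0.1269 0.127  0.1271]
0.54 [-0.068  -0.057  -0.0475] [0.1263 0.1263 0.1264]
0.56 [-0.0688 -0.0574 -0.0476] [0.1257 0.1261 0.1264]
0.58 [-0.069  -0.0578 -0.0486] [0.1255 0.1257 0.1258]
0.6 [-0.0693 -0.0583 -0.0489] [0.1239 0.125  0.1251]
0.62 [-0.07   -0.0587 -0.0496] [0.1214 0.1243 0.125 ]
0.64 [-0.0712 -0.0527 -0.03  ] [0.1001 0.1141 0.1264]
```

```bash
python3 - <<'E'
from h import *
o=manip.observe();M=R.from_quat(o['ee_rot']).as_matrix();print(M.round(3),o['tool_pos'],o['ft_force'])
E
```

```text
[[ 0.335 -0.001  0.942]
 [-0.942  0.002  0.335]
 [-0.002 -1.     0.   ]] [ 0.20929631 -0.58816081  0.2302678 ] [ 0.34314279  0.16168968 -0.99348251]
```

{"fn": "drive_tool", "kwargs": {
  "plan": [
    {"hand":0,"offset":[0,-5,0],"yaw":-0.15},
    {"hand":0,"offset":[0,-10,0],"yaw":-0.3},
    {"hand":0,"offset":[0,-14,0],"yaw":-0.45},
    {"hand":0,"offset":[0,-14,0],"yaw":-0.6},
    {"hand":0,"offset":[0,-14,0],"yaw":-0.75},
    {"hand":0,"offset":[0,-14,0],"yaw":-0.9},
    {"hand":0,"offset":[0,-14,0],"yaw":-1.05},
    {"hand":0,"offset":[0,-14,0],"yaw":-1.2},
    {"hand":0,"offset":[0,-14,0],"yaw":-1.206},
    {"hand":0,"offset":[0,-14,0],"yaw":-1.206}
  ]
}}

```text
t: 1.35
tool_pos: [0.2094, -0.5887, 0.3709]
ee_rot: [-0.707, 0.009, -0.009, 0.707]
ft_force: [0.3, 0.0, 0.3]
finger_gap: -0.0003
```

{"fn": "drive_tool", "kwargs": {
  "plan": [
    {"hand":0,"offset":[3,0,3],"yaw":0},
    {"hand":0,"offset":[6,0,8],"yaw":0},
    {"hand":0,"offset":[9,0,13],"yaw":0},
    {"hand":0,"offset":[12,0,18],"yaw":0},
    {"hand":0,"offset":[15,0,23],"yaw":0},
    {"hand":0,"offset":[18,0,28],"yaw":0},
    {"hand":0,"offset":[21,0,33],"yaw":0},
    {"hand":0,"offset":[24,0,38],"yaw":0},
    {"hand":0,"offset":[27,0,43],"yaw":0},
    {"hand":0,"offset":[30,0,48],"yaw":0},
    {"hand":0,"offset":[31,0,53],"yaw":0},
    {"hand":0,"offset":[31,0,58],"yaw":0}
  ]
}}

```text
t: 2.85
tool_pos: [0.5334, -0.0143, 0.3709]
ee_rot: [-0.707, 0.009, -0.009, 0.707]
ft_force: [0.3, -1.2, 0.6]
finger_gap: -0.0007
```

{"fn": "drive_tool", "kwargs": {
  "plan": [
    {"hand":0,"offset":[0,0,5],"yaw":0},
    {"hand":0,"offset":[0,0,10],"yaw":0},
    {"hand":0,"offset":[0,0,15],"yaw":0},
    {"hand":0,"offset":[0,0,19],"yaw":0},
    {"hand":0,"offset":[0,0,22],"yaw":0},
    {"hand":0,"offset":[0,0,22],"yaw":0},
    {"hand":0,"offset":[0,0,22],"yaw":0}
  ]
}}

```text
t: 3.72
tool_pos: [0.5377, 0.2034, 0.3712]
ee_rot: [0.707, -0.008, 0.008, -0.707]
ft_force: [0.2, 0.1, 0.7]
finger_gap: -0.0002
```

```bash
python3 - <<'E'
from h import *
snap('scene','s1');o=manip.observe();print(o['q'].round(3),o['tool_pos'])
E
```

```text
[ 0.249  0.149  0.105  1.527 -0.     1.844] [0.53776516 0.20309158 0.37128947]
```

View pics/s1.png

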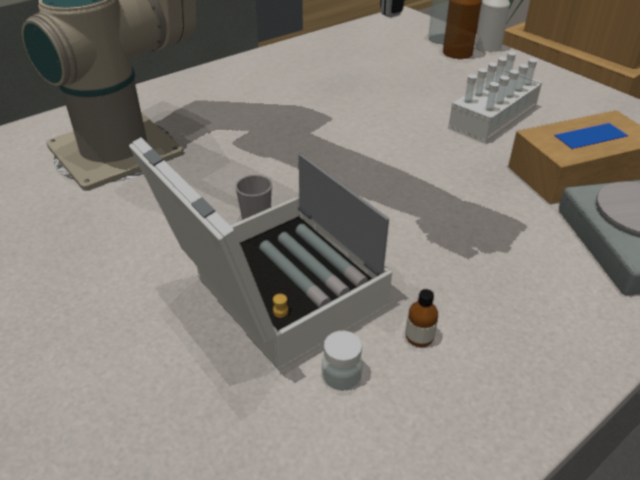

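Nothing is disturbed, and the gripper is above and beyond the flap (at the top edge, near (390,5)). I'll go down behind the flap.

{"fn": "drive_tool", "kwargs": {
  "plan": [
    {"hand":0,"offset":[0,5,0],"yaw":0},
    {"hand":0,"offset":[0,10,0],"yaw":0},
    {"hand":0,"offset":[0,15,0],"yaw":0},
    {"hand":0,"offset":[0,20,0],"yaw":0},
    {"hand":0,"offset":[0,23.5,0],"yaw":0},
    {"hand":0,"offset":[0,23.5,0],"yaw":0},
    {"hand":0,"offset":[0,23.5,-2],"yaw":0},
    {"hand":0,"offset":[0,23.5,-4],"yaw":0},
    {"hand":0,"offset":[0,23.5,-4],"yaw":0}
  ]
}}

```text
t: 4.9
tool_pos: [0.538, 0.162, 0.1381]
ee_rot: [-0.707, 0.008, -0.01, 0.707]
ft_force: [0.2, 0.5, -0.6]
finger_gap: -0.0001
```

```bash
python3 - <<'E'
from h import *
snap('scene','s2');o=manip.observe();print(o['q'].round(3),o['tool_pos'],o['ft_force'])
E
```

```text
[ 0.179  0.231 -0.292  1.046  0.     1.775] [0.53784833 0.16270289 0.13781135] [ 0.65700992 -0.40649586  0.64532036]
```

View pics/s2.png

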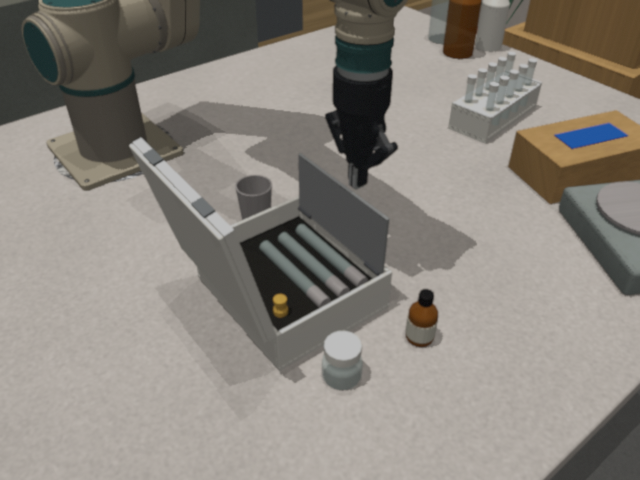

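The shut fingers (tips at ~(358,185)) stand behind the flap, clear of it. Now I'll sweep it over along its arc.

{"fn": "drive_tool", "kwargs": {
  "plan": [
    {"hand":0,"offset":[0,0.2,-1],"yaw":0},
    {"hand":0,"offset":[0,0.3,-2],"yaw":0},
    {"hand":0,"offset":[0,0.4,-3],"yaw":0},
    {"hand":0,"offset":[0,0.6,-4],"yaw":0},
    {"hand":0,"offset":[0,0.9,-5],"yaw":0},
    {"hand":0,"offset":[0,1.4,-6],"yaw":0},
    {"hand":0,"offset":[0,1.9,-7],"yaw":0},
    {"hand":0,"offset":[0,2.6,-7.7],"yaw":0},
    {"hand":0,"offset":[0,3.3,-8.4],"yaw":0},
    {"hand":0,"offset":[0,4,-9],"yaw":0},
    {"hand":0,"offset":[0,4.8,-9.4],"yaw":0},
    {"hand":0,"offset":[0,5.4,-9.7],"yaw":0}
  ]
}}

```text
t: 6.45
tool_pos: [0.5344, 0.0666, 0.0816]
ee_rot: [-0.707, 0.008, -0.008, 0.707]
ft_force: [0.2, 0.5, 1.0]
finger_gap: -0.0001
```

```bash
python3 - <<'E'
from h import *
snap('scene','s3');o=manip.observe();print(o['q'].round(3),o['tool_pos'],o['ft_force'])
E
```

```text
[ 0.004  0.252 -0.401  0.92  -0.     1.598] [0.5338589  0.06637892 0.08091467] [ 0.16832214 -0.41677184 -0.67647158]
```

View pics/s3.png

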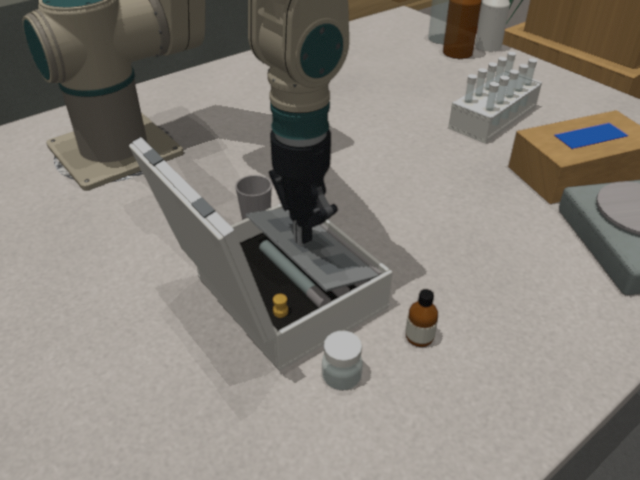

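The flap is nearly down under the fingertips at ~(308,240). Next I press the rest of the way.

{"fn": "drive_tool", "kwargs": {
  "plan": [
    {"hand":0,"offset":[0,0.5,0],"yaw":0},
    {"hand":0,"offset":[0,1,0],"yaw":0},
    {"hand":0,"offset":[0,1.4,0],"yaw":0},
    {"hand":0,"offset":[0,1.7,0],"yaw":0},
    {"hand":0,"offset":[0,1.9,0],"yaw":0},
    {"hand":0,"offset":[0,1.9,0],"yaw":0}
  ]
}}

```text
t: 7.25
tool_pos: [0.5345, 0.0669, 0.0631]
ee_rot: [-0.707, 0.008, -0.008, 0.707]
ft_force: [0.0, -0.1, 0.7]
finger_gap: -0.0003
```

{"fn": "drive_tool", "kwargs": {
  "plan": [
    {"hand":0,"offset":[0,0.1,0],"yaw":0},
    {"hand":0,"offset":[0,0.2,0],"yaw":0},
    {"hand":0,"offset":[0,0.2,0],"yaw":0}
  ]
}}

```text
t: 7.62
tool_pos: [0.5346, 0.0669, 0.0613]
ee_rot: [-0.707, 0.008, -0.008, 0.707]
ft_force: [0.7, 0.4, -0.2]
finger_gap: -0.0002
```

{"fn": "drive_tool", "kwargs": {
  "plan": [
    {"hand":0,"offset":[0,0.1,0],"yaw":0},
    {"hand":0,"offset":[0,0.15,0],"yaw":0},
    {"hand":0,"offset":[0,0.2,0],"yaw":0},
    {"hand":0,"offset":[0,0.2,0],"yaw":0}
  ]
}}

```text
t: 8.12
tool_pos: [0.5348, 0.0669, 0.0609]
ee_rot: [0.707, -0.008, 0.008, -0.707]
ft_force: [-4.3, 0.1, 10.5]
finger_gap: -0.0001
```

```bash
python3 - <<'E'
from h import *
im,d=snap('top','t4');o=manip.observe();print(o['tool_pos'],o['ft_force'])
vv,uu=np.mgrid[180:335,260:400];P=pt('top',d,uu,vv).reshape(-1,3)
for x in(.46,.48,.6,.62):
  for y in(.04,.06,.08,.1,.12):
    k=P[(abs(P[:,0]-x)<.008)&(abs(P[:,1]-y)<.006)];print(x,y,np.median(k[:,2]).round(4) if len(k) else '')
E
```

```text
[0.53480053 0.06688129 0.0609215 ] [-3.80840917 -0.29847742 10.6726827 ]
0.46 0.04 0.5627
0.46 0.06 0.5648
0.46 0.08 0.565
0.46 0.1 0.5606
0.46 0.12 
0.48 0.04 0.545
0.48 0.06 0.5477
0.48 0.08 0.5471
0.48 0.1 0.5406
0.48 0.12 
0.6 0.04 
0.6 0.06 
0.6 0.08 
0.6 0.1 
0.6 0.12 
0.62 0.04 
0.62 0.06 
0.62 0.08 
0.62 0.1 
0.62 0.12
```

View pics/t4.png

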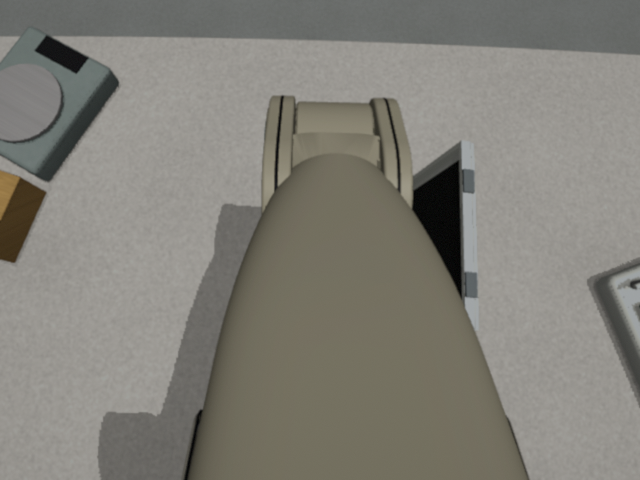

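The stop was reached at TCP z 0.061 with about 10 N (the arm hides the case in the top view). I'll lift, cross over the lid, and check on the way.

{"fn": "drive_tool", "kwargs": {
  "plan": [
    {"hand":0,"offset":[0,-1,0],"yaw":0},
    {"hand":0,"offset":[0,-5,0],"yaw":0},
    {"hand":0,"offset":[0,-10,0],"yaw":0},
    {"hand":0,"offset":[0,-15,0],"yaw":0},
    {"hand":0,"offset":[0,-20,0],"yaw":0},
    {"hand":0,"offset":[0,-25,0],"yaw":0},
    {"hand":0,"offset":[0,-30,0],"yaw":0},
    {"hand":0,"offset":[0,-31,0],"yaw":0},
    {"hand":0,"offset":[0,-31,-4],"yaw":0},
    {"hand":0,"offset":[0,-31,-9],"yaw":0},
    {"hand":0,"offset":[0,-31,-14],"yaw":0},
    {"hand":0,"offset":[0,-31,-19],"yaw":0}
  ]
}}

```text
t: 9.68
tool_pos: [0.5297, -0.1244, 0.3682]
ee_rot: [-0.707, 0.009, -0.008, 0.707]
ft_force: [0.6, 0.7, 0.1]
finger_gap: 0.0001
```

{"fn": "drive_tool", "kwargs": {
  "plan": [
    {"hand":0,"offset":[0,0,-4],"yaw":0},
    {"hand":0,"offset":[0,0,-9],"yaw":0},
    {"hand":0,"offset":[0,0,-11],"yaw":0},
    {"hand":0,"offset":[0,0,-11],"yaw":0}
  ]
}}

```text
t: 10.18
tool_pos: [0.5274, -0.2337, 0.3682]
ee_rot: [-0.707, 0.009, -0.008, 0.708]
ft_force: [-0.2, 0.5, -0.3]
finger_gap: 0.0001
```

```bash
python3 - <<'E'
from h import *
im,d=snap('scene','s5');o=manip.observe();print(o['tool_pos'],o['q'].round(2))
vv,uu=np.mgrid[150:350,220:400];P=pt('scene',d,uu,vv).reshape(-1,3)
for x in(.46,.54,.62):
  for y in(.04,.06,.08,.1,.12):
    k=P[(abs(P[:,0]-x)<.008)&(abs(P[:,1]-y)<.006)];print(x,y,np.median(k[:,2]).round(4) if len(k) else '')
E
```

```text
[ 0.5274188  -0.2327009   0.36859581] [-0.53  0.15  0.1   1.52  0.    1.07]
0.46 0.04 0.06
0.46 0.06 0.06
0.46 0.08 0.0603
0.46 0.1 0.0599
0.46 0.12 0.0618
0.54 0.04 0.0604
0.54 0.06 0.0606
0.54 0.08 0.0607
0.54 0.1 0.0605
0.54 0.12 0.0621
0.62 0.04 0.0602
0.62 0.06 0.0604
0.62 0.08 0.0602
0.62 0.1 0.0598
0.62 0.12 0.0624
```

View pics/s5.png

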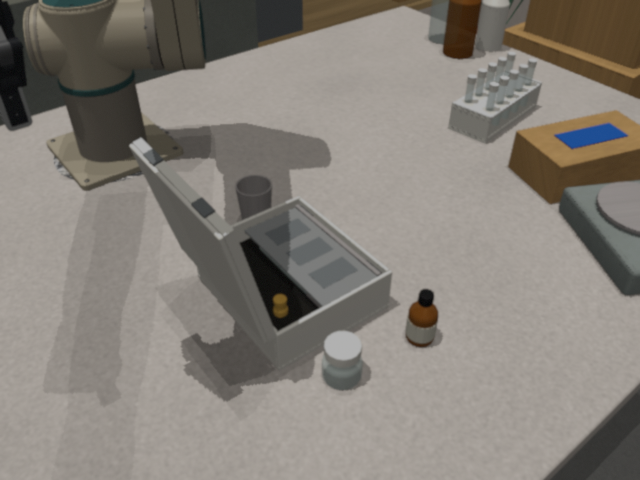

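The flap is flat: its surface sits at z≈0.060–0.062 everywhere, and the case at ~(310,255) shows it covering the fittings. The lid, coupling and bystanders haven't changed. I'll go down behind the lid.

{"fn": "drive_tool", "kwargs": {
  "plan": [
    {"hand":0,"offset":[0,5,0],"yaw":0},
    {"hand":0,"offset":[0,10,0],"yaw":0},
    {"hand":0,"offset":[0,14,0],"yaw":0},
    {"hand":0,"offset":[0,14,2],"yaw":0},
    {"hand":0,"offset":[0,14,5],"yaw":0},
    {"hand":0,"offset":[0,14,8],"yaw":0},
    {"hand":0,"offset":[0,14,9.5],"yaw":0},
    {"hand":0,"offset":[0,14,9.5],"yaw":0}
  ]
}}

```text
t: 11.22
tool_pos: [0.5306, -0.1367, 0.2308]
ee_rot: [0.707, -0.006, 0.008, -0.707]
ft_force: [-0.4, 0.2, -0.2]
finger_gap: -0.0001
```

```bash
python3 - <<'E'
from h import *
im,d=snap('scene','s6');o=manip.observe();print(o['tool_pos'],o['ft_force'])
E
```

```text
[ 0.53055616 -0.13765965  0.23046559] [-0.49219657 -0.24205526  0.13685248]
```

View pics/s6.png

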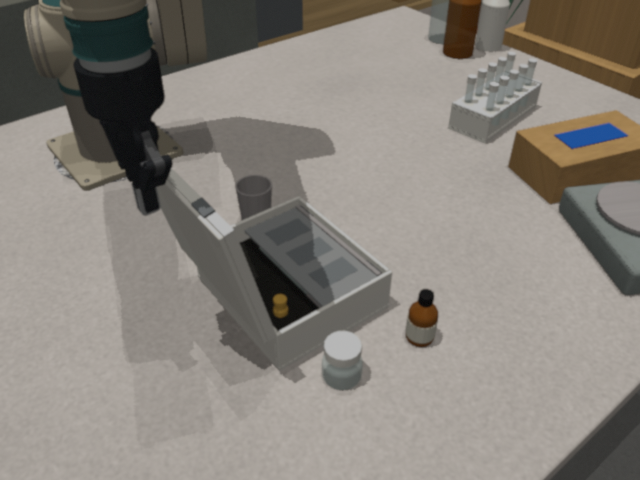

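The fingertips (~(150,205)) are just behind the lid's outer face. I'll push along the lid's arc.

{"fn": "drive_tool", "kwargs": {
  "plan": [
    {"hand":0,"offset":[0,0,1],"yaw":0},
    {"hand":0,"offset":[0,0,2],"yaw":0},
    {"hand":0,"offset":[0,0,3],"yaw":0},
    {"hand":0,"offset":[0,0,4],"yaw":0},
    {"hand":0,"offset":[0,0,5],"yaw":0},
    {"hand":0,"offset":[0,0,6],"yaw":0},
    {"hand":0,"offset":[0,0,6],"yaw":0}
  ]
}}

```text
t: 12.15
tool_pos: [0.531, -0.0765, 0.2289]
ee_rot: [-0.706, 0.008, -0.007, 0.708]
ft_force: [0.7, -0.7, -1.2]
finger_gap: 0.0003
```

{"fn": "drive_tool", "kwargs": {
  "plan": [
    {"hand":0,"offset":[0,0,1],"yaw":0},
    {"hand":0,"offset":[0,0,2],"yaw":0},
    {"hand":0,"offset":[0,0.1,3],"yaw":0},
    {"hand":0,"offset":[0,0.3,4],"yaw":0},
    {"hand":0,"offset":[0,0.5,5],"yaw":0},
    {"hand":0,"offset":[0,0.8,6],"yaw":0},
    {"hand":0,"offset":[0,1.2,7],"yaw":0},
    {"hand":0,"offset":[0,1.6,8],"yaw":0},
    {"hand":0,"offset":[0,2.1,9],"yaw":0},
    {"hand":0,"offset":[0,2.6,10],"yaw":0}
  ]
}}

```text
t: 13.4
tool_pos: [0.5337, 0.0223, 0.2027]
ee_rot: [0.707, -0.008, 0.008, -0.707]
ft_force: [0.7, -2.4, -0.2]
finger_gap: -0.0001
```

```bash
python3 - <<'E'
from h import *
im,d=snap('scene','s7');o=manip.observe();print(o['tool_pos'],o['ft_force'])
E
```

```text
[0.53306807 0.02348717 0.20187068] [-0.03811626 -0.49210676  0.77035094]
```

View pics/s7.png

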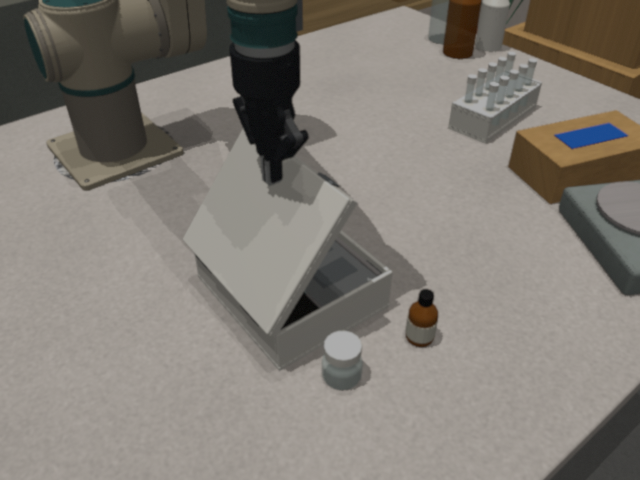

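The lid is about 50° from shut, with the fingertips on its outer face at ~(272,175). I'll continue.

{"fn": "drive_tool", "kwargs": {
  "plan": [
    {"hand":0,"offset":[0,0.7,1.1],"yaw":0},
    {"hand":0,"offset":[0,1.5,2.1],"yaw":0},
    {"hand":0,"offset":[0,2.5,3.2],"yaw":0},
    {"hand":0,"offset":[0,3.5,4.2],"yaw":0},
    {"hand":0,"offset":[0,4.5,5],"yaw":0},
    {"hand":0,"offset":[0,5.5,5.6],"yaw":0},
    {"hand":0,"offset":[0,6.4,6.1],"yaw":0},
    {"hand":0,"offset":[0,7.3,6.4],"yaw":0},
    {"hand":0,"offset":[0,8.2,6.7],"yaw":0},
    {"hand":0,"offset":[0,9,7],"yaw":0},
    {"hand":0,"offset":[0,9.8,7.2],"yaw":0},
    {"hand":0,"offset":[0,9.8,7.2],"yaw":0}
  ]
}}

```text
t: 14.95
tool_pos: [0.5346, 0.0938, 0.1043]
ee_rot: [0.707, -0.009, 0.008, -0.707]
ft_force: [0.3, -0.3, 0.3]
finger_gap: -0.0003
```

{"fn": "drive_tool", "kwargs": {
  "plan": [
    {"hand":0,"offset":[0,0.4,0],"yaw":0},
    {"hand":0,"offset":[0,0.8,0],"yaw":0},
    {"hand":0,"offset":[0,1.2,0],"yaw":0},
    {"hand":0,"offset":[0,1.5,0],"yaw":0},
    {"hand":0,"offset":[0,1.5,0],"yaw":0}
  ]
}}

```text
t: 15.58
tool_pos: [0.535, 0.0936, 0.0899]
ee_rot: [0.707, -0.008, 0.008, -0.707]
ft_force: [-0.4, 0.3, 1.2]
finger_gap: -0.0002
```

{"fn": "drive_tool", "kwargs": {
  "plan": [
    {"hand":0,"offset":[0,0.1,0],"yaw":0},
    {"hand":0,"offset":[0,0.2,0],"yaw":0},
    {"hand":0,"offset":[0,0.25,0],"yaw":0},
    {"hand":0,"offset":[0,0.3,0],"yaw":0},
    {"hand":0,"offset":[0,0.3,0],"yaw":0}
  ]
}}

```text
t: 16.2
tool_pos: [0.535, 0.0938, 0.088]
ee_rot: [0.707, -0.008, 0.008, -0.707]
ft_force: [-2.9, -1.1, 6.2]
finger_gap: -0.0
```

{"fn": "drive_tool", "kwargs": {
  "plan": [
    {"hand":0,"offset":[0,0.1,0],"yaw":0},
    {"hand":0,"offset":[0,0.2,0],"yaw":0},
    {"hand":0,"offset":[0,0.2,0],"yaw":0}
  ]
}}

```text
t: 16.58
tool_pos: [0.5351, 0.0938, 0.0879]
ee_rot: [0.707, -0.008, 0.008, -0.707]
ft_force: [-7.0, 0.2, 17.2]
finger_gap: 0.0001
```

{"fn": "drive_tool", "kwargs": {
  "plan": [
    {"hand":0,"offset":[0,-1,0],"yaw":0},
    {"hand":0,"offset":[0,-5,0],"yaw":0},
    {"hand":0,"offset":[0,-10,0],"yaw":0},
    {"hand":0,"offset":[0,-15,0],"yaw":0},
    {"hand":0,"offset":[0,-20,0],"yaw":0},
    {"hand":0,"offset":[0,-25,0],"yaw":0},
    {"hand":0,"offset":[0,-25,5],"yaw":0},
    {"hand":0,"offset":[0,-25,10],"yaw":0},
    {"hand":0,"offset":[0,-25,15],"yaw":0},
    {"hand":0,"offset":[0,-25,20],"yaw":0},
    {"hand":0,"offset":[0,-25,25],"yaw":0},
    {"hand":0,"offset":[0,-25,25],"yaw":0}
  ]
}}

```text
t: 18.08
tool_pos: [0.5407, 0.3468, 0.3342]
ee_rot: [-0.707, 0.007, -0.006, 0.707]
ft_force: [-0.7, -0.5, -1.0]
finger_gap: 0.0003
```

```bash
python3 - <<'E'
from h import *
im,d=snap('scene','s8');o=manip.observe();print(o['tool_pos'],o['ft_force'])
im2,d2=snap('top','t8')
cv2.imwrite('pics/c8.png',cv2.resize(np.hstack([im,im2])[:,:,::-1],(800,300)))
for n,d in(('scene',d),('top',d2)):
  vv,uu=np.mgrid[0:480,0:640];P=pt(n,d,uu,vv)[d>0]
  Q=P[(P[:,0]>.45)&(P[:,0]<.62)&(P[:,1]>-.03)&(P[:,1]<.12)&(P[:,2]>.03)&(P[:,2]<.2)]
  A=np.c_[Q[:,:2],np.ones(len(Q))];print(n,len(Q),np.linalg.lstsq(A,Q[:,2],rcond=None)[0],np.median(Q[:,2]))
  if n=='top':
    for nm,(a,b,c,e) in dict(bott=(265,125,298,170),jar=(335,138,378,182),beak=(270,340,320,395)).items():
      V=pt(n,d,*np.meshgrid(range(a,c),range(b,e))).reshape(-1,3);V=V[(V[:,2]>.03)&(V[:,2]<.1)]
      if len(V):print(nm,V.min(0),V.max(0))
E
```

```text
[0.54078958 0.34497132 0.33448554] [-0.0199922   0.12528527 -0.10471601]
scene 8748 [ 0.00017513 -0.00012591  0.08703356] 0.0871298154327686
top 11614 [-0.00035123 -0.00015118  0.08848948] 0.08829527989883174
bott [0.69558731 0.10713397 0.03003597] [0.73291025 0.14714516 0.08841167]
jar [ 0.67310303 -0.020699    0.03000301] [0.7223056  0.0276869  0.06404726]
beak [0.33838661 0.06483333 0.0300965 ] [0.397166   0.12346841 0.07849235]
```

View pics/c8.png

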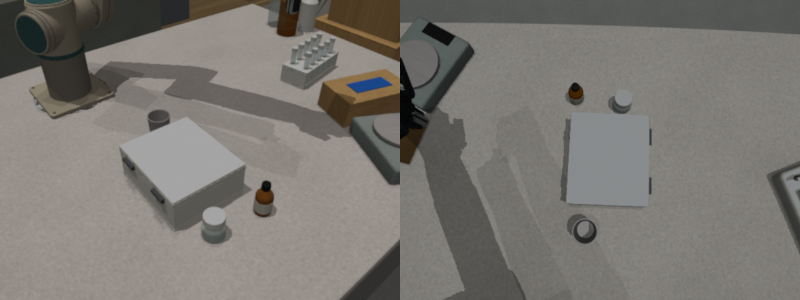

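The lid is shut and level at z≈0.088 with zero slope. The bottle, jar and beaker haven't moved, and the arm is clear.

```bash
python3 -c "
from workcell import manip
print(manip.close_job())"
```

```text
the job is handed in; nothing more can be done
None
```

The accessory case is packed, and I handed the job in at about 18 s. With the shut fingertips I folded the flap flat first (stop felt at about 10 N), then swung the lid over along its arc and pressed it shut (stop felt at about 17 N).

- **Flap:** with the lid still open, its surface measured level at z 0.060–0.062.
- **Lid:** its outer face is at z 0.087–0.088, with zero slope in both cameras.
- **Bottle, jar and beaker:** the bottle and beaker are within about 1 mm of where they started. For the jar I used a smaller crop, so the comparison is less direct, but the edges I could compare agree within about 2 mm.
- **Coupling:** it stood in place in the last picture before the lid came over. It can't be seen under the shut lid, so I did not check it after that.
- **Arm:** it ended clear of everything, with force readings near zero.

No check failed. One height check of the flap in the top camera gave nothing because the arm was in the way. I repeated it in the scene camera, which gave the flap figure above.

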